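# Unclip the flat battery pack from the parked electric pick and put it on charge

### The job

The battery pack of the electric lock pick, which is parked nose-down in its holder, is flat. Squeeze in both of its release buttons and keep them in while you draw the pack straight up out of the handle, without wrenching it against its latches; then push it gently down into the empty charger until it is fully home and latched there, both buttons sprung back out, and let go. Leave the lock cylinders and the tweezers where they are.

Things in the scene. Friction and masses are not known exactly. Their poses are not given: they have to be found in the camera images.
- pack_grip (a point): Battery pack, 0.16 kg: grey cap 46 x 42 x 40 mm (x, y, z); black stem 26 x 20 mm, 34 mm long, centred under it, foot tapered over 4 mm, fits either way round. This point: mid-cap at button height, 24 mm above the cap's underside, 16 below its top, 58 above the stem's foot. z up along the stem, y through both buttons. Latched in the handle at the start; its latches and sockets take a pull or push of 20 to 25 N, not more.
- button_left (a joint): Release button on the pack's +y side, m: 0 out, 0.0045 flush with the cap, stop 0.0048. It draws in a hook that stands 4 mm out of the stem's side, against a spring of 2.5 N rising to 5.7 N. Both buttons must be in by 4 mm or so to free the pack; a light or off-centre squeeze leaves a hook caught or bears sideways on the handle. 15 to 20 N, centred, puts both flush.
- button_right (a joint): Release button on the pack's -y side, as button_left.
- left_button_face (a point): Middle of the outer face of button_left: black, ribbed, 12 mm wide (x), 14 mm high, 4.5 mm proud of the cap's +y face when out. The pack is 51 mm over both buttons, 42 mm with both flush.
- right_button_face (a point): Middle of the outer face of button_right, likewise on the -y face.
- holder: Round dark steel holder, 90 mm across, bolted to the bench; origin at its underside's middle. The pick (round aluminium handle, black end 40 x 38 mm, x by y) stands upright in it, nose down, and is part of it.
- handle_mouth (a point): Middle of the handle socket's mouth, at its rim, 165 mm above the bench; x, y as the pack's at the start, z up. Well 28 x 22 mm (1 mm clear all round), 40 mm deep; its y walls are recessed for the hooks 6 mm below the rim. Sprung contact blades grip the stem: freed, it still drags with 6 to 9 N over 20 mm. Home: cap on the rim, pack_grip 24 mm above this point.
- charger: Flat black charger, base 108 x 84 mm (x, y), 17 mm high, fixed to the bench; origin at its underside, below the bay's middle. The bay is a black upright socket 40 x 38 mm (x, y); behind it (+x), 32 to 57 mm from its middle, is a power part 40 mm high.
- bay_mouth (a point): Middle of the bay's mouth, 60 mm above the bench, z up; stem's 26 mm side along x, well as in the handle, soft seal on the rim. A sprung contact block meets the stem 6 mm before home, pushing back up to 11 N: as the buttons are let go it lifts the pack a few mm. A push of 15 to 20 N on the cap's top then takes it down until the hooks snap under the lips. Latched: pack_grip 24 to 25 mm above this point.
- cylinder_one_mid (a point): Brass lock cylinder, 35 mm across, 30 mm tall, standing on the bench; its middle. To be left alone.
- cylinder_two_mid (a point): A second such lock cylinder. To be left alone.
- tweezers_mid (a point): Steel tweezers 112 mm long, lying on the bench; their middle. To be left alone.
Things that resemble listed ones, but are neither listed nor needed, are in the scene too. What is shaped like the part that bears pack_grip but red is not meant.

How it is judged:
By the outcome, as a careful person would: the job done as asked, in the order asked, and still so for the second after the job is handed in, with the robot touching nothing.
It also fails if it takes over 61 s, if anything falls off the work surface, if the arm or the gripper's body presses on something with over 40 N, if the wrist force passes 120 N, or if a joint passes its speed limit or range.

### The arm

A 7-joint arm with a two-finger parallel gripper is mounted at the origin on a cart in front of the work surface, level with it; the furniture and walls round the work are solid. World frame = base frame: x ahead of the robot, y to its left, z up, the work surface at z = 0. Lengths are in m, angles in rad, forces in N, time in s.
With the tool pointing down it reaches from about 0.425 to 0.925 m from the base axis. Payload 6.8 kg.
Tool frame: the origin (TCP) lies midway between the tips of the shut fingers; the grasp point (between the pads) lies 19 mm behind it; y points along the fingers, x is the direction in which the jaws open and shut, and the axes are right-handed (so a half turn about y gives the same grasp; the last joint's range is limited). The gripper opens to 85 mm and grips with 20 to 120 N. Pads are 22 mm wide; open, the fingers measure 114 mm over their backs; the gripper's body (76 mm by 85 mm) begins 54 mm behind the grasp point. The pads swing forward as they close: fully open they stand 13 mm farther back than shut.
Start: joints at [-1.365, 0.477, 0.022, 1.555, -0.011, 1.109, -0.083], TCP at [0.208, 0.642, 0.231] pointing down, gripper open.
Joint ranges: [-2.96, 2.96], [-0.34, 2.1], [-1.41, 1.46], [0.24, 2.44], [-1.37, 4.51], [0.17, 1.92], [-2.96, 2.96]. Speed limits (rad/s): [2.39, 2.39, 3.14, 3.14, 3.14, 3.14, 3.14].

### API

Orientations are given as [roll, pitch, yaw] about the fixed x, y, z axes, in that order (R = Rz(yaw) Ry(pitch) Rx(roll)).
In Python, from cell import readout, eyes, order gives the robot as it stands.
- The arm moves only by the tool play_rows, never from a script. Its argument "deltas" is a list of rows, each a list of 7 numbers: the shift along the world's x, y, z in mm, then the turn, a rotation vector about the world's x, y, z in degrees, then the finger opening in mm, from 0 to 85.4. In form: [[x, y, z, rx, ry, rz, jaw], ...]. A call has 1 to 5 rows; each row is the pose to reach, as a shift and turn from the pose commanded when the call began; what a row does not reach only later rows make up. A row lasts 1/12 s, in which the tool goes at most 41.7 mm and 7.16 degrees, less where a joint would pass 70% of its speed; a pose out of reach is approached as far as the arm can. A call with a gripper value outside its range is refused whole. The fingers move at their own pace and stop on an object; "force" is the grip in N (left out, the last holds). Time passes only in rows, so rows that repeat a pose let the fingers close. It gives the time, the measured TCP pose, the force and the opening at its end, in the units of the state.
- readout.state(): the state, without advancing time (a new reading comes with each control period).
- eyes.get_image(name): name is "scene" or "top"; returns the picture (420x560x3 uint8, red, green, blue); there is no depth.
- eyes.camera_info(name): a dict with "intrinsics" (3x3 intrinsics, pixels), "k1" (the pictures are not rectified: a ray, as slopes to the right and down, at radius r is drawn at 1 + k1 r^2 times it, then the intrinsics apply), "extrinsics" (4x4, takes a point from camera to world coordinates). Camera axes: x right, y down, z forward; pixel columns grow to the right and rows downward; lengths in m; the calibration is good to about 2 mm. A picture is of the moment at which its call begins. camera_info takes no time and is no camera call.
- order.sign_off(): hands the job in, once; it reports no verdict.
The state is a dict: "clock": time; "joints": joint angles; "joint_vel": joint speeds; "joint_efforts": joint torques, N m; "tcp_pos": TCP position; "tcp_rot": TCP orientation; "wrist_force": force on the tool from outside, world axes, zero at the start; "moment": the same for the moment, N m; "grip_width": finger opening in m.
Only numpy, scipy, OpenCV 4.12 (cv2) and the standard library are available. Lean on these libraries where they do the work, as an engineer would, in place of code of your own. Each camera call takes 0.05 s, during which the arm holds its last target. There are 200 camera calls.

## Working session

There is one attempt and no reset: what is moved stays moved. The work goes in short steps, Python scripts to look and compute and a tool call to move; the robot and the scene stay as the last step left them, time stands still between calls to the robot, and variables do not carry over. Pictures are saved under pics/ and viewed, about 8 in all and at most 12, crops included, and the job is handed in when it is done.

Besides the shell and the picture viewer there is one more tool, called after "Request:" as name(argument=value, ...), one argument or row to a line, values as JSON. play_rows: Moves the arm, as the interface text tells. Its arguments: {"type":"object","properties":{"deltas":{"type":"array","items":{"type":"array","items":{"type":"number"}}},"force":{"type":"number"}},"required":["deltas"]}

```bash
mkdir -p pics
python3 - <<'E'
from cell import readout, eyes
import cv2,numpy as np
print(readout.state())
for n in("scene","top"):
    im=eyes.get_image(n); cv2.imwrite(f"pics/{n}0.png",im[...,::-1]); i=eyes.camera_info(n)
    print(n,np.array(i["intrinsics"]).round(2).tolist(),i["k1"],np.array(i["extrinsics"]).round(4).tolist())
a=cv2.imread("pics/scene0.png");b=cv2.imread("pics/top0.png")
E
```

```text
{'clock': 0.0, 'joints': array([-1.36510124,  0.47782567,  0.02233005,  1.55647048, -0.01149024,
        1.10931223, -0.08307584]), 'joint_vel': array([ 3.88268063e-04, -9.90644014e-04, -6.69210289e-04, -2.23353570e-03,
       -1.58468551e-03, -8.46286284e-05, -1.83174043e-04]), 'joint_efforts': array([ 8.28466054e-04, -5.96461451e+01,  1.60798654e+00, -2.81193852e+01,
        1.24190294e-02,  9.49870358e-03, -1.56503990e-05]), 'tcp_pos': array([0.20817747, 0.64145606, 0.23030036]), 'tcp_rot': array([-1.57094223,  0.00188196,  1.25705963]), 'wrist_force': array([-0.6059428 , -0.05341201,  0.53289853]), 'moment': array([ 0.00911465,  0.03344546, -0.02281746]), 'grip_width': 0.0855839946134104}
scene [[541.72, 0.0, 274.1], [0.0, 541.72, 218.04], [0.0, 0.0, 1.0]] -0.18214776474524272 [[0.8732, -0.2634, 0.41, 0.0248], [-0.4867, -0.5118, 0.7079, -0.7619], [0.0234, -0.8177, -0.5751, 0.721], [0.0, 0.0, 0.0, 1.0]]
top [[434.89, 0.0, 276.39], [0.0, 434.89, 207.84], [0.0, 0.0, 1.0]] -0.023461356834678933 [[-0.0194, -0.9918, 0.1266, 0.327], [-0.9996, 0.0217, 0.0173, -0.0253], [-0.0199, -0.1262, -0.9918, 1.1156], [0.0, 0.0, 0.0, 1.0]]
```

View pics/scene0.png

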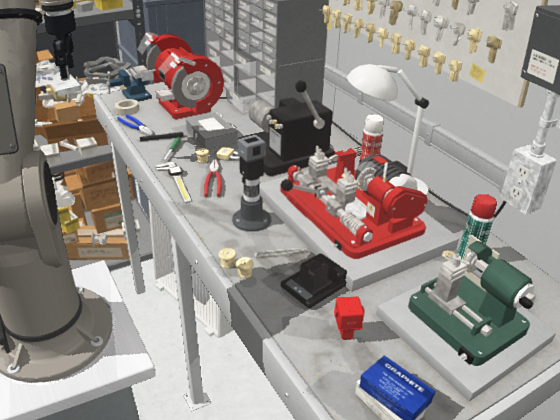

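View pics/top0.png

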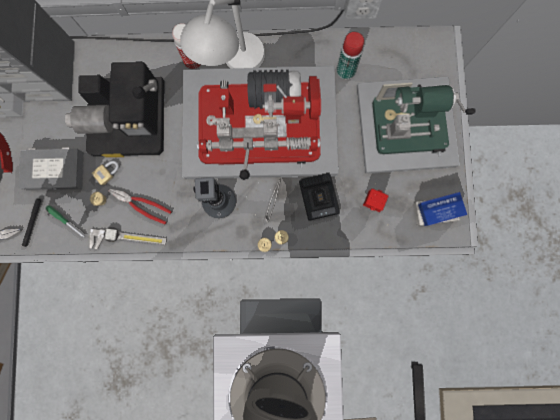

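The scene view shows the pack on its handle at about (252,148) and the charger at (315,280). In the top view they are at (207,188) and (320,197). Next I'll enlarge both.

Run:
```python
import cv2,numpy as np
a=cv2.imread("pics/scene0.png");b=cv2.imread("pics/top0.png")
def c(im,x,y,w=66,h=50): return cv2.resize(im[y:y+h,x:x+w],(400,300),interpolation=cv2.INTER_CUBIC)
cv2.imwrite("pics/z0.png",np.vstack([np.hstack([c(a,219,128),c(b,184,170)]),np.hstack([c(a,282,250),c(b,288,170)])]))
```

```text
(no output)
```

View pics/z0.png

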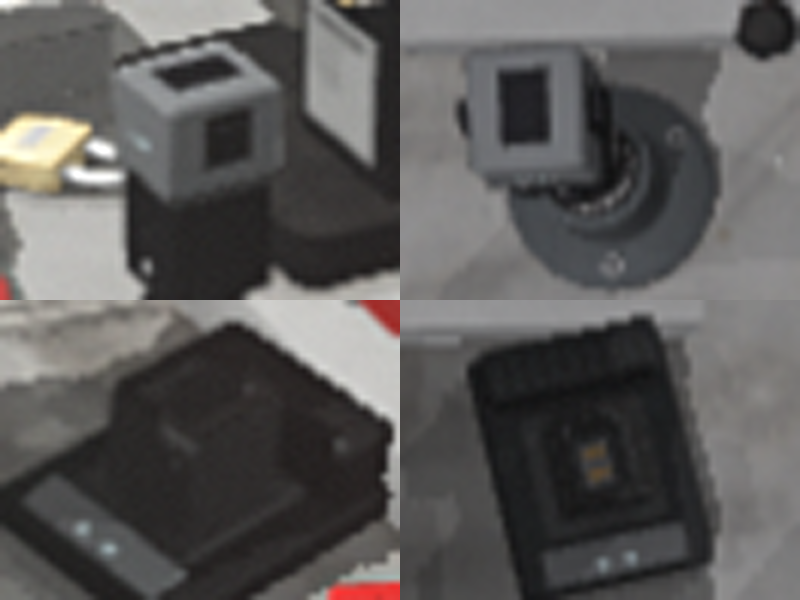

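The crops show the pack's cap, a dark label on its top and the right button facing the scene camera. The charger's bay rim is faint, with orange contacts at its middle. I'll measure the pack, then stretch the contrast on the charger.

```bash
cat > h.py <<'E'
import cv2,numpy as np
from cell import eyes
I={n:eyes.camera_info(n) for n in("scene","top")}
def ray(n,uv):
    i=I[n];K=np.array(i["intrinsics"]);E=np.array(i["extrinsics"])
    d=(np.array(uv)-K[:2,2])/K[[0,1],[0,1]];r=np.linalg.norm(d);s=r
    for _ in range(20): s=r/(1+i["k1"]*s*s)
    d=d*s/r if r else d
    v=E[:3,:3]@[d[0],d[1],1]; return E[:3,3],v/np.linalg.norm(v)
def plane(n,uv,z):
    o,v=ray(n,uv); return o+v*(z-o[2])/v[2]
def tri(a,b):
    o1,v1=ray("scene",a);o2,v2=ray("top",b)
    t=np.linalg.lstsq(np.c_[v1,-v2],o2-o1,rcond=None)[0]
    p,q=o1+t[0]*v1,o2+t[1]*v2; return (p+q)/2,np.linalg.norm(p-q)
def proj(n,P):
    i=I[n];K=np.array(i["intrinsics"]);E=np.array(i["extrinsics"])
    c=E[:3,:3].T@(np.array(P)-E[:3,3]);d=c[:2]/c[2];d=d*(1+i["k1"]*(d@d));return K[[0,1],[0,1]]*d+K[:2,2]
E
python3 - <<'E'
from h import *
a=cv2.imread("pics/scene0.png");b=cv2.imread("pics/top0.png")
S=400/66
def pk(x0,y0,u,v): return np.array([x0+(u+.5)/S-.5,y0+(v+.5)/S-.5])
def lab(im,x0,y0,x1,y1,th=75):
    g=cv2.cvtColor(cv2.resize(im[y0:y1,x0:x1],None,fx=8,fy=8,interpolation=cv2.INTER_CUBIC),cv2.COLOR_BGR2GRAY)
    m=(g<th).astype('u1') if 0 else np.uint8(g<th)
    n,L,s,c=cv2.connectedComponentsWithStats(m);k=1+np.argmax(s[1:,4]);
    ct=max(cv2.findContours(np.uint8(L==k),0,1)[0],key=cv2.contourArea)
    f=lambda p:np.array([x0,y0])+(np.array(p)+.5)/8-.5
    return f(c[k]),f(cv2.boxPoints(cv2.minAreaRect(ct))),s[k,4]/64
l1=lab(a,241,137,261,144);l2=lab(b,198,179,210,196)
print(l1,l2)
P,e=tri(l1[0],l2[0]);print("label",P,e)
q=[plane("top",p,P[2]) for p in l2[1]];print(np.round(q,4))
for i in range(4):
    d=q[(i+1)%4]-q[i];print(np.linalg.norm(d),np.degrees(np.arctan2(d[1],d[0])))
# right button centre & top corners
for nm,s,t in(("L",(115,63),(470,181)),):pass
T=[pk(184,170,u-400,v) for u,v in((470,50),(576,47),(586,165),(474,170))]
print(np.round([plane("top",p,P[2]) for p in T],4))
Sc=[pk(219,128,u,v) for u,v in((115,63),(222,42),(283,78),(170,104))]
print(np.round([plane("scene",p,P[2]) for p in Sc],4))
def c(im,x,y,w,h):
    g=im[y:y+h,x:x+w].astype(float); g=np.clip((g-10)*3.2,0,255).astype('uint8');return cv2.resize(g,(400,400),interpolation=cv2.INTER_CUBIC)
cv2.imwrite("pics/ch.png",np.hstack([c(a,280,250,70,70),c(b,295,168,50,50)]))
E
```

```text
(array([251.10449475, 139.58743438]), array([[244.12642956, 139.10310888],
       [256.73250771, 135.79659629],
       [257.79109573, 139.83245897],
       [245.18501663, 143.13897133]]), np.float64(41.671875)) (array([204.00331138, 187.25293294]), array([[199.58563542, 180.95880985],
       [207.90890789, 180.61675739],
       [208.43937397, 193.52475262],
       [200.11610126, 193.86680508]]), np.float64(103.21875))
label [0.48990581 0.14456571 0.20479932] 0.002112725597392813
[[0.5048 0.1537 0.2048]
 [0.5051 0.1358 0.2048]
 [0.4771 0.1346 0.2048]
 [0.4768 0.1524 0.2048]]
0.017874246526366717 -88.97463368801183
0.02798305856305713 -177.62514906052016
0.01780406739675226 91.06456308285834
0.02799697524575504 2.5178542556024572
[[0.5118 0.1633 0.2048]
 [0.512  0.1257 0.2048]
 [0.4698 0.1222 0.2048]
 [0.4689 0.1617 0.2048]]
[[0.4669 0.1644 0.2048]
 [0.5075 0.1622 0.2048]
 [0.5135 0.128  0.2048]
 [0.47   0.1282 0.2048]]
```

View pics/ch.png

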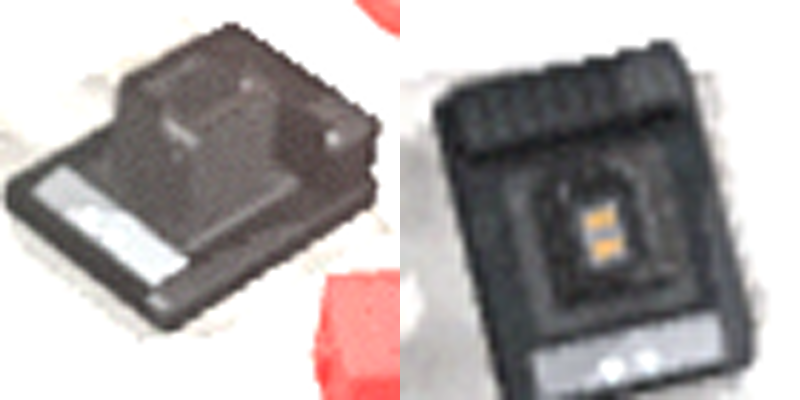

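The stretched crop shows the bay's rim in the scene view (front corner about (197,145), right corner (283,97)) and the contacts in the top view (602,232). The charger is turned about +12°. Next, its position.

Run:
```python
from h import *
s=lambda u,v:np.array([280+(u+.5)/(400/70)-.5,250+(v+.5)/(400/70)-.5])
t=lambda u,v:np.array([295+(u-400+.5)/8-.5,168+(v+.5)/8-.5])
P=lambda n,p,z:plane(n,p,z).round(4)
print("strip top", [P("top",t(*p),.017) for p in((530,350),(722,315),(728,355),(535,395))])
print("strip scene",[P("scene",s(*p),.017) for p in((65,168),(187,262),(160,282),(35,190))])
print("strip tri",[tuple(map(lambda x:np.round(x,4),tri(s(*p),t(*q)))) for p,q in(((65,168),(530,350)),((187,262),(722,315)))])
print("contacts top z.032",P("top",t(602,232),.032))
print("base corner br",P("top",t(752,362),.017), "scene",P("scene",s(165,322),.017))
print("rim scene",[P("scene",s(*p),.06) for p in((197,142),(283,97),(210,50),(150,88))])
print("rim top",[P("top",t(*p),.06) for p in((545,165),(640,165),(662,285),(553,305),(515,170),(688,280),(545,328))])
for n,w in(("top",[(437,100),(675,45)]),):print([P(n,t(*p),.04) for p in w])
```

```text
strip top [array([ 0.4564, -0.0934,  0.017 ]), array([ 0.4663, -0.1547,  0.017 ]), array([ 0.4534, -0.1561,  0.017 ]), array([ 0.442 , -0.0946,  0.017 ])]
strip scene [array([ 0.4551, -0.0913,  0.017 ]), array([ 0.4671, -0.1505,  0.017 ]), array([ 0.4541, -0.1544,  0.017 ]), array([ 0.4404, -0.0962,  0.017 ])]
strip tri [(array([ 0.4553, -0.0929,  0.0184]), np.float64(0.0021)), (array([ 0.4653, -0.154 ,  0.0208]), np.float64(0.0011))]
contacts top z.032 [ 0.4915 -0.1162  0.032 ]
base corner br [ 0.451  -0.1636  0.017 ] scene [ 0.4456 -0.1711  0.017 ]
rim scene [array([ 0.4734, -0.1413,  0.06  ]), array([ 0.5109, -0.1356,  0.06  ]), array([ 0.5027, -0.1035,  0.06  ]), array([ 0.4742, -0.111 ,  0.06  ])]
rim top [array([ 0.5084, -0.097 ,  0.06  ]), array([ 0.5078, -0.1262,  0.06  ]), array([ 0.4705, -0.1317,  0.06  ]), array([ 0.465 , -0.0982,  0.06  ]), array([ 0.5071, -0.0878,  0.06  ]), array([ 0.4718, -0.1396,  0.06  ]), array([ 0.458 , -0.0955,  0.06  ])]
[array([ 0.5333, -0.0652,  0.04  ]), array([ 0.5492, -0.1404,  0.04  ])]
```

The label stands at z=0.2048 m (0.205 expected). Pack is at about (0.490, 0.1445) with yaw ~1.7°, bay at about (0.491, -0.116) with yaw ~10.5°. Moving over the pack.

Request:
play_rows(
  deltas=[
    [18,-32,15,0,0,5,85],
    [38,-66,30,0,0,11,85],
    [58,-100,30,0,0,17,85],
    [78,-134,30,0,0,19.5,85],
    [98,-172,30,0,0,19.5,85],
  ],
  force=20,
)

```text
clock: 0.52
tcp_pos: [0.3064, 0.4697, 0.2612]
tcp_rot: [-1.571, -0.0, 1.6]
wrist_force: [0.6, 0.8, 0.9]
grip_width: 0.0851
```

Request:
play_rows(
  deltas=[
    [20,-34,0,0,0,0,85],
    [40,-68,0,0,0,0,85],
    [60,-102,0,0,0,0,85],
    [80,-136,0,0,0,0,85],
    [100,-170,0,0,0,0,85],
  ],
)

```text
clock: 0.93
tcp_pos: [0.4062, 0.2992, 0.2612]
tcp_rot: [-1.57, 0.0, 1.597]
wrist_force: [0.8, 1.3, -0.1]
grip_width: 0.0851
```

Request:
play_rows(
  deltas=[
    [20,-34,0,0,0,0,85],
    [40,-68,0,0,0,0,85],
    [60,-102,0,0,0,0,85],
    [75,-136,0,0,0,0,85],
    [80,-150,0,0,0,0,85],
  ],
)

```text
clock: 1.35
tcp_pos: [0.4876, 0.1453, 0.2612]
tcp_rot: [-1.571, 0.002, 1.591]
wrist_force: [0.3, 0.0, -0.0]
grip_width: 0.0848
```

Run:
```python
from cell import readout
s=readout.state();print(s['clock'],s['tcp_pos'],s['tcp_rot'],s['wrist_force'],s['joints'])
```

```text
1.35 [0.48757912 0.14529444 0.26122667] [-1.57132666  0.00205652  1.59060506] [ 0.25092705  0.0065966  -0.02370385] [-0.62498879  0.16959119  0.24023585  1.92482207 -0.04381394  1.05261973
  1.2242556 ]
```

Request:
play_rows(
  deltas=[
    [2,-1,-25,0,0,0.5,75],
    [2,-1,-50,0,0,0.5,70],
    [2,-1,-75,0,0,0.5,65],
    [2,-1,-93,0,0,0.5,62],
    [2,-1,-93,0,0,0.5,62],
  ],
)

```text
clock: 1.77
tcp_pos: [0.4851, 0.149, 0.1647]
tcp_rot: [-1.564, 0.003, 1.606]
wrist_force: [-0.9, -0.9, 0.2]
grip_width: 0.0621
```

Run:
```python
from h import *
from cell import readout
a=eyes.get_image("scene");b=eyes.get_image("top")
cv2.imwrite("pics/s1.png",a[...,::-1]);cv2.imwrite("pics/t1.png",b[...,::-1])
c=lambda im,x,y:cv2.resize(im[y:y+75,x:x+50,::-1],(400,600),interpolation=cv2.INTER_CUBIC)
cv2.imwrite("pics/g1.png",np.hstack([c(a,227,105),c(b,184,145)]))
s=readout.state();print(s['clock'],s['tcp_pos'],s['tcp_rot'],s['wrist_force'],s['grip_width'])
```

```text
1.8667 [0.48711951 0.1495531  0.16795113] [-1.56864100e+00  1.38035316e-03  1.60581607e+00] [-0.85220025 -2.46856947 -0.87125279] 0.062058924954715294
```

View pics/g1.png

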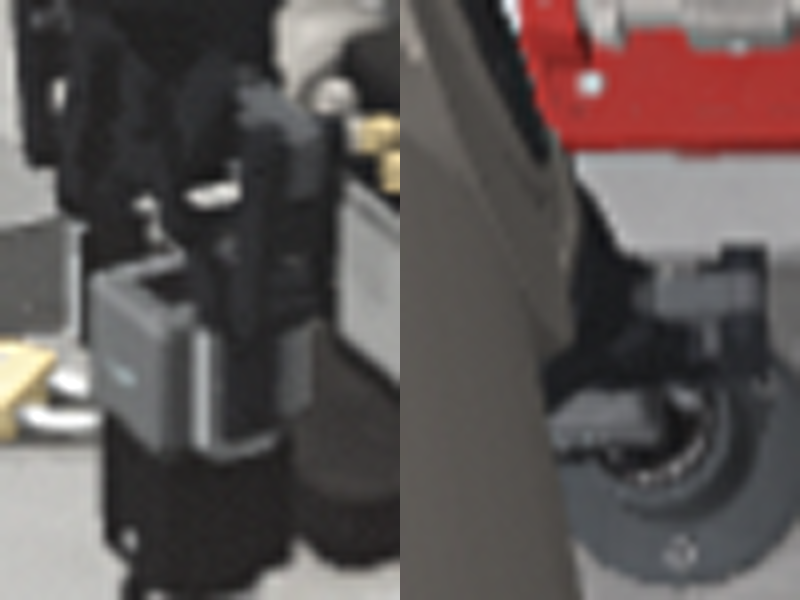

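The -y finger hangs beside the cap's right face and spans the cap's height. The commanded pose is 5 mm off in y and 3 mm in x, so I'll correct that before closing.

Request:
play_rows(
  deltas=[
    [1,-3,0,0,0,0,62],
    [3,-5,0,0,0,0,62],
    [3,-5,0,0,0,0,62],
    [3,-5,0,0,0,0,62],
    [3,-5,0,0,0,0,62],
  ],
)

```text
clock: 2.28
tcp_pos: [0.4912, 0.1454, 0.169]
tcp_rot: [-1.572, -0.001, 1.606]
wrist_force: [-0.7, -0.2, -0.4]
grip_width: 0.0622
```

Run:
```python
from cell import readout
s=readout.state();print(s['clock'],s['tcp_pos'],s['tcp_rot'],s['wrist_force'],s['moment'],s['grip_width'])
```

```text
2.2833 [0.49116937 0.1454054  0.1689568 ] [-1.57193443e+00 -6.63780104e-04  1.60601111e+00] [-0.747697   -0.20601993 -0.4260508 ] [ 0.02727333 -0.02586417 -0.03727851] 0.062247711994171076
```

Request:
play_rows(
  deltas=[
    [-1,-1,0,0,0,0,55],
    [-1,-1,-0.5,0,0,0,52],
    [-1,-1,-0.5,0,0,0,50],
    [-1,-1,-0.5,0,0,0,50],
    [-1,-1,-0.5,0,0,0,50],
  ],
  force=20,
)

```text
clock: 2.7
tcp_pos: [0.4897, 0.1443, 0.1679]
tcp_rot: [-1.571, -0.0, 1.606]
wrist_force: [-2.0, -1.0, 2.7]
grip_width: 0.0502
```

Request:
play_rows(
  deltas=[
    [0,0,0,0,0,0,48],
    [0,0,0,0,0,0,46],
    [0,0,0,0,0,0,44],
    [0,0,0,0,0,0,40],
    [0,0,0,0,0,0,40],
  ],
)

```text
clock: 3.12
tcp_pos: [0.49, 0.1442, 0.1684]
tcp_rot: [-1.571, -0.0, 1.606]
wrist_force: [-1.6, -1.2, 7.9]
grip_width: 0.0418
```

Request:
play_rows(
  deltas=[
    [0,0,0,0,0,0,38],
    [0,0,0,0,0,0,38],
    [0,0,0,0,0,0,38],
    [0,0,0,0,0,0,38],
  ],
)

```text
clock: 3.45
tcp_pos: [0.49, 0.1441, 0.1684]
tcp_rot: [-1.571, -0.0, 1.606]
wrist_force: [-2.5, -1.3, 7.9]
grip_width: 0.042
```

Run:
```python
from cell import readout
s=readout.state();print(s['clock'],s['tcp_pos'],s['tcp_rot'],s['wrist_force'],s['moment'],s['grip_width'])
```

```text
3.45 [0.49000072 0.1441487  0.16840562] [-1.57126686e+00 -1.87409967e-04  1.60613853e+00] [-2.49510256 -1.30114632  7.85132056] [-0.15022607  0.58020553  0.07227456] 0.042010803953358516
```

Both buttons are flush (opening 42.0 mm) with little side force. Now draw up gently.

Request:
play_rows(
  deltas=[
    [0,0,0.7,0,0,0,38],
    [0,0,1.4,0,0,0,38],
    [0,0,2,0,0,0,38],
    [0,0,2.5,0,0,0,38],
    [0,0,2.5,0,0,0,38],
  ],
  force=26,
)

```text
clock: 3.87
tcp_pos: [0.4894, 0.144, 0.1697]
tcp_rot: [-1.57, 0.001, 1.606]
wrist_force: [0.7, 0.2, -8.6]
grip_width: 0.0418
```

Request:
play_rows(
  deltas=[
    [0,0,0.6,0,0,0,38],
    [0,0,1.2,0,0,0,38],
    [0,0,1.8,0,0,0,38],
    [0,0,2.4,0,0,0,38],
    [0,0,2.4,0,0,0,38],
  ],
)

```text
clock: 4.28
tcp_pos: [0.4896, 0.144, 0.1727]
tcp_rot: [-1.57, 0.0, 1.606]
wrist_force: [0.2, -0.2, -6.5]
grip_width: 0.0418
```

Request:
play_rows(
  deltas=[
    [0,0,1.5,0,0,0,38],
    [0,0,3,0,0,0,38],
    [0,0,4.5,0,0,0,38],
    [0,0,6,0,0,0,38],
    [0,0,7.5,0,0,0,38],
  ],
)

```text
clock: 4.7
tcp_pos: [0.4897, 0.1442, 0.1804]
tcp_rot: [-1.571, -0.0, 1.606]
wrist_force: [0.7, -0.5, -8.6]
grip_width: 0.0417
```

Request:
play_rows(
  deltas=[
    [0,0,2,0,0,0,38],
    [0,0,4,0,0,0,38],
    [0,0,6,0,0,0,38],
    [0,0,8,0,0,0,38],
    [0,0,10,0,0,0,38],
  ],
)

```text
clock: 5.12
tcp_pos: [0.4903, 0.1445, 0.1911]
tcp_rot: [-1.572, -0.001, 1.606]
wrist_force: [0.4, 0.1, -1.6]
grip_width: 0.0421
```

Request:
play_rows(
  deltas=[
    [0,0,4,0,0,0,38],
    [0,0,8,0,0,0,38],
    [0,0,12,0,0,0,38],
    [0,0,17,0,0,0,38],
    [0,0,22,0,0,0,38],
  ],
)

```text
clock: 5.53
tcp_pos: [0.4898, 0.1442, 0.2128]
tcp_rot: [-1.571, -0.0, 1.606]
wrist_force: [0.0, -0.4, -2.0]
grip_width: 0.0422
```

Run:
```python
from h import *
from cell import readout
a=eyes.get_image("scene")
cv2.imwrite("pics/s2.png",a[...,::-1])
cv2.imwrite("pics/g2.png",cv2.resize(a[85:185,217:292,::-1],(450,600),interpolation=cv2.INTER_CUBIC))
s=readout.state();print(s['clock'],s['tcp_pos'],s['tcp_rot'],s['wrist_force'],s['moment'],s['grip_width'])
```

```text
5.5833 [0.49038228 0.14441517 0.21376651] [-1.57240271e+00 -7.71856499e-04  1.60598202e+00] [ 1.09444001  1.03091587 -1.17474024] [-0.00501891 -0.07672803 -0.03737131] 0.04197085394669434
```

View pics/g2.png

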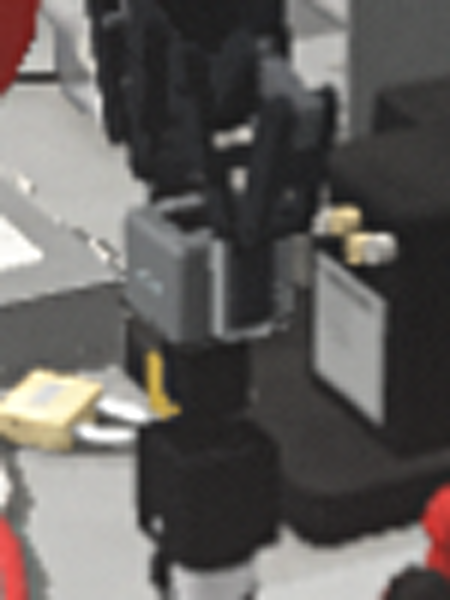

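The pack is out: the stem is wholly visible above the handle's rim, held straight. Carrying it over to the charger.

Request:
play_rows(
  deltas=[
    [0,0,8,0,0,0,38],
    [0,-10,16,0,0,2,38],
    [0,-30,20,0,0,4,38],
    [0,-55,20,0,0,6,38],
    [0,-80,20,0,0,8.7,38],
  ],
)

```text
clock: 6.0
tcp_pos: [0.4899, 0.0638, 0.233]
tcp_rot: [-1.572, -0.0, 1.761]
wrist_force: [-0.2, -0.2, -2.8]
grip_width: 0.0418
```

Request:
play_rows(
  deltas=[
    [0,-25,0,0,0,0,38],
    [0,-50,0,0,0,0,38],
    [0,-75,0,0,0,0,38],
    [0,-100,-5,0,0,0,38],
    [0,-120,-15,0,0,0,38],
  ],
)

```text
clock: 6.42
tcp_pos: [0.4905, -0.0579, 0.2186]
tcp_rot: [-1.574, 0.001, 1.757]
wrist_force: [0.9, 0.9, -2.5]
grip_width: 0.0419
```

Request:
play_rows(
  deltas=[
    [0,-20,-20,0,0,0,38],
    [0,-40,-40,0,0,0,38],
    [0,-55,-60,0,0,0,38],
    [1,-60,-80,0,0,0,38],
    [1,-60,-95,0,0,0,38],
  ],
)

```text
clock: 6.83
tcp_pos: [0.4903, -0.1177, 0.1212]
tcp_rot: [-1.57, 0.001, 1.755]
wrist_force: [0.1, 0.6, -2.5]
grip_width: 0.0415
```

Request:
play_rows(
  deltas=[
    [0,0,0,0,0,0,38],
    [0,0,0,0,0,0,38],
    [0,0,0,0,0,0,38],
  ],
)

```text
clock: 7.08
tcp_pos: [0.4915, -0.1156, 0.1232]
tcp_rot: [-1.572, 0.0, 1.758]
wrist_force: [-0.8, -0.5, -1.1]
grip_width: 0.0421
```

Run:
```python
from h import *
from cell import readout
a=eyes.get_image("scene");b=eyes.get_image("top")
cv2.imwrite("pics/s3.png",a[...,::-1]);cv2.imwrite("pics/t3.png",b[...,::-1])
st=lambda g:np.clip((g.astype(float)-10)*2.5,0,255).astype('uint8')
cv2.imwrite("pics/g3.png",np.hstack([cv2.resize(st(a[220:320,280:350,::-1]),(420,600),interpolation=cv2.INTER_CUBIC),cv2.resize(st(b[150:225,290:335,::-1]),(360,600),interpolation=cv2.INTER_CUBIC)]))
s=readout.state();print(s['clock'],s['tcp_pos'],s['tcp_rot'],s['wrist_force'],s['moment'],s['grip_width'])
```

```text
7.1833 [ 0.4917936  -0.1155498   0.12351607] [-1.57311890e+00  3.10027211e-04  1.75856908e+00] [-0.14498901 -0.09654067 -1.18113696] [ 0.01485397 -0.01711397 -0.01735775] 0.04205096538379824
```

View pics/g3.png

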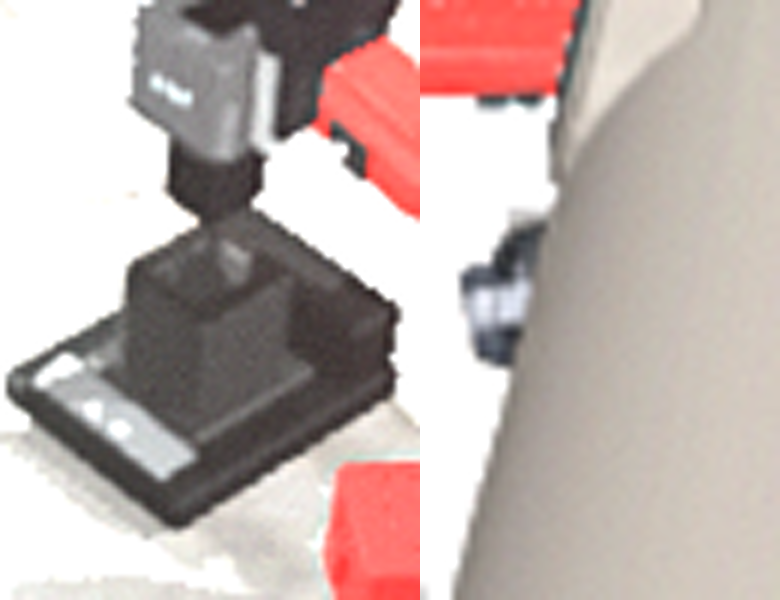

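The top view is blocked by the arm. In the scene view the stem hangs above the bay, the rim's front corner is at (203,320) in the crop and the cap's lower front corner at (245,160). I'll compare these with projections to remove the camera bias.

Run:
```python
from h import *
S=6
f=lambda P:((proj("scene",P)-[280,220]+.5)*S-.5).round(0)
def box(c,yaw,hx,hy,z):
    r=np.radians(yaw);R=np.array([[np.cos(r),-np.sin(r)],[np.sin(r),np.cos(r)]])
    return [f([*(np.array(c)+R@[a*hx,b*hy]),z]) for a,b in((-1,1),(-1,-1),(1,-1),(1,1))]
c=(.4917,-.1156);y=np.degrees(1.7585)-90;print("yaw",y)
print("cap under",box(c,y,.023,.021,.1205));print("cap top",box(c,y,.023,.021,.1605))
print("stem foot tapered end+4",box(c,y,.013,.010,.0905))
print("rim",box((.491,-.116),10.7,.020,.019,.06))
print("rim 10",box((.491,-.116),9,.020,.019,.06))
print("base",box((.491,-.116),10.7,.054,.042,.017))
print("px per mm", f([.492,-.116,.06])-f([.491,-.116,.06]),f([.501,-.116,.06])-f([.491,-.116,.06]),f([.491,-.106,.06])-f([.491,-.116,.06]))
import cv2
a=cv2.imread("pics/s3.png");st=lambda g:np.clip((g.astype(float)-10)*3.5,0,255).astype('uint8')
g=cv2.resize(st(a[235:291,288:338]),(500,560),interpolation=cv2.INTER_CUBIC)
cv2.imwrite("pics/g3b.png",g)
```

```text
yaw 10.754628273755259
cap under [array([124., 108.]), array([218., 175.]), array([327., 117.]), array([232.,  53.])]
cap top [array([131.,   1.]), array([228.,  67.]), array([339.,  11.]), array([242., -52.])]
stem foot tapered end+4 [array([166., 189.]), array([210., 221.]), array([271., 189.]), array([227., 158.])]
rim [array([124., 261.]), array([206., 322.]), array([298., 270.]), array([216., 211.])]
rim 10 [array([124., 259.]), array([203., 322.]), array([298., 272.]), array([218., 212.])]
base [array([ -8., 368.]), array([167., 510.]), array([410., 365.]), array([233., 237.])]
px per mm [ 2. -1.] [ 26. -10.] [-17. -18.]
```

View pics/g3b.png

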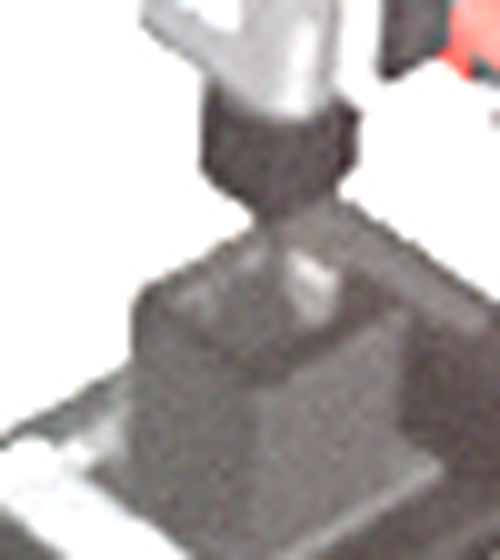

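Run:
```python
from h import *
b=cv2.imread("pics/top0.png");x0,y0=288,165
c=cv2.resize(b[y0:y0+60,x0:x0+62],None,fx=8,fy=8,interpolation=cv2.INTER_CUBIC)
f=lambda p:np.array([x0,y0])+(np.array(p)+.5)/8-.5
h=cv2.cvtColor(c,cv2.COLOR_BGR2HSV).astype(int)
m=(h[...,0]<25)&(h[...,1]>90)&(h[...,2]>70);ys,xs=np.nonzero(m)
k=(abs(xs-258)<50)&(abs(ys-256)<60);p=f([xs[k].mean(),ys[k].mean()])
print("orange",k.sum(),p,plane("top",p,.032), xs[k].min(),xs[k].max(),ys[k].min(),ys[k].max())
g=cv2.GaussianBlur(cv2.cvtColor(c,cv2.COLOR_BGR2GRAY),(0,0),3)
for nm,rng in(("L",range(150,370,4)),("R",range(110,330,4))):
    pts=[]
    for r in rng:
        row=g[r].astype(float);mid=int(250+ (0))
        idx=np.nonzero(row>68)[0]
        idx=idx[idx<200] if nm=="L" else idx[idx>310]
        if len(idx): pts.append(plane("top",f([idx.max() if nm=="L" else idx.min(),r]),.017)[:2])
    v=cv2.fitLine(np.float32(pts),cv2.DIST_HUBER,0,.001,.001).ravel();d=np.array(pts)-v[2:]
    print(nm,len(pts),"yaw",np.degrees(np.arctan(v[1]/v[0])),"rms",np.std(d@[-v[1],v[0]]),"y at x=.491",v[3]+(0.491-v[2])*v[1]/v[0])
```

```text
orange 292 [319.90410959 196.79494863] [ 0.49089804 -0.11642276  0.032     ] 247 271 239 278
L 55 yaw 12.34612 rms 0.003176501853563361 y at x=.491 -0.0710004
R 55 yaw 11.800851 rms 0.0004248852706994215 y at x=.491 -0.16008735
```

Request:
play_rows(
  deltas=[
    [-1,-0.6,-6,0,0,0.6,38],
    [-1,-0.6,-12,0,0,0.6,38],
    [-1,-0.6,-18,0,0,0.6,38],
    [-1,-0.6,-22,0,0,0.6,38],
    [-1,-0.6,-22,0,0,0.6,38],
  ],
)

```text
clock: 7.6
tcp_pos: [0.4889, -0.1163, 0.0991]
tcp_rot: [-1.569, -0.001, 1.768]
wrist_force: [-0.4, 0.6, -2.0]
grip_width: 0.0422
```

Request:
play_rows(
  deltas=[
    [0,0,-2,0,0,0,38],
    [0,0,-3.5,0,0,0,38],
    [0,0,-5,0,0,0,38],
    [0,0,-6,0,0,0,38],
    [0,0,-6,0,0,0,38],
  ],
)

```text
clock: 8.02
tcp_pos: [0.4897, -0.1164, 0.0941]
tcp_rot: [-1.571, -0.0, 1.768]
wrist_force: [0.3, 0.6, -1.1]
grip_width: 0.0416
```

Run:
```python
from h import *
from cell import readout
s=readout.state();print(s['clock'],s['tcp_pos'],s['tcp_rot'],s['wrist_force'],s['moment'],s['grip_width'])
```

```text
8.0167 [ 0.48969137 -0.11643007  0.09408248] [-1.57061213e+00 -5.24155817e-05  1.76832714e+00] [ 0.3048685   0.58230914 -1.06645178] [-0.00604622  0.03601651 -0.01338309] 0.04160463286547858
```

Request:
play_rows(
  deltas=[
    [0.5,0,-1,0,0,0,38],
    [0.5,0,-2,0,0,0,38],
    [0.5,0,-3,0,0,0,38],
    [0.5,0,-4,0,0,0,38],
    [0.5,0,-4,0,0,0,38],
  ],
)

```text
clock: 8.43
tcp_pos: [0.4901, -0.1164, 0.09]
tcp_rot: [-1.57, -0.0, 1.768]
wrist_force: [-0.2, -0.5, -2.1]
grip_width: 0.0417
```

Request:
play_rows(
  deltas=[
    [0,0,-1.5,0,0,0,38],
    [0,0,-3,0,0,0,38],
    [0,0,-4.5,0,0,0,38],
    [0,0,-6,0,0,0,38],
    [0,0,-6,0,0,0,38],
  ],
)

```text
clock: 8.85
tcp_pos: [0.49, -0.1163, 0.0838]
tcp_rot: [-1.57, -0.0, 1.768]
wrist_force: [-0.5, -0.2, -1.6]
grip_width: 0.042
```

Request:
play_rows(
  deltas=[
    [0,0,-1,0,0,0,38],
    [0,0,-2,0,0,0,38],
    [0,0,-3,0,0,0,38],
    [0,0,-4,0,0,0,38],
    [0,0,-4,0,0,0,38],
  ],
)

```text
clock: 9.27
tcp_pos: [0.4901, -0.1163, 0.08]
tcp_rot: [-1.57, -0.0, 1.768]
wrist_force: [-1.2, 0.8, -2.1]
grip_width: 0.0417
```

Request:
play_rows(
  deltas=[
    [0,0,-2,0,0,0,38],
    [0,0,-4,0,0,0,38],
    [0,0,-6,0,0,0,38],
    [0,0,-8,0,0,0,38],
    [0,0,-8,0,0,0,38],
  ],
)

```text
clock: 9.68
tcp_pos: [0.4899, -0.1163, 0.0717]
tcp_rot: [-1.57, -0.0, 1.768]
wrist_force: [-0.1, 0.2, -2.4]
grip_width: 0.0419
```

Request:
play_rows(
  deltas=[
    [0,0,-1,0,0,0,38],
    [0,0,-2,0,0,0,38],
    [0,0,-3,0,0,0,38],
    [0,0,-3.5,0,0,0,38],
    [0,0,-3.5,0,0,0,38],
  ],
)

```text
clock: 10.1
tcp_pos: [0.4904, -0.1165, 0.069]
tcp_rot: [-1.571, -0.0, 1.768]
wrist_force: [-0.7, 0.6, 3.7]
grip_width: 0.0423
```

Request:
play_rows(
  deltas=[
    [0,0,-1,0,0,0,38],
    [0,0,-2,0,0,0,38],
    [0,0,-3,0,0,0,38],
    [0,0,-3.5,0,0,0,38],
    [0,0,-3.5,0,0,0,38],
  ],
)

```text
clock: 10.52
tcp_pos: [0.4905, -0.1164, 0.0655]
tcp_rot: [-1.571, -0.0, 1.768]
wrist_force: [-2.1, 0.2, 7.0]
grip_width: 0.0421
```

Request:
play_rows(
  deltas=[
    [0,0,-0.6,0,0,0,38],
    [0,0,-1.2,0,0,0,38],
    [0,0,-1.8,0,0,0,38],
    [0,0,-2,0,0,0,38],
    [0,0,-2,0,0,0,38],
  ],
)

```text
clock: 10.93
tcp_pos: [0.4905, -0.1165, 0.0638]
tcp_rot: [-1.571, -0.0, 1.768]
wrist_force: [-3.8, 0.9, 10.7]
grip_width: 0.0419
```

Request:
play_rows(
  deltas=[
    [0,0,-0.4,0,0,0,38],
    [0,0,-0.8,0,0,0,38],
    [0,0,-0.8,0,0,0,44],
    [0,0,-0.8,0,0,0,48],
    [0,0,-0.8,0,0,0,56],
  ],
  force=20,
)

```text
clock: 11.35
tcp_pos: [0.4904, -0.1164, 0.0624]
tcp_rot: [-1.571, 0.0, 1.768]
wrist_force: [-0.2, -0.5, 0.9]
grip_width: 0.0558
```

Request:
play_rows(
  deltas=[
    [0,0,0,0,0,0,62],
    [0,0,0,0,0,0,64],
    [0,0,0,0,0,0,64],
  ],
)

```text
clock: 11.6
tcp_pos: [0.4902, -0.1164, 0.0622]
tcp_rot: [-1.571, -0.0, 1.768]
wrist_force: [-0.4, -0.2, 0.4]
grip_width: 0.064
```

Run:
```python
from h import *
from cell import readout
a=eyes.get_image("scene");cv2.imwrite("pics/s4.png",a[...,::-1])
cv2.imwrite("pics/g4.png",cv2.resize(a[220:310,280:350,::-1],(467,600),interpolation=cv2.INTER_CUBIC))
s=readout.state();print(s['clock'],s['tcp_pos'],s['tcp_rot'],s['wrist_force'],s['moment'],s['grip_width'])
```

```text
11.65 [ 0.49018597 -0.11640181  0.0622857 ] [-1.57058683e+00 -1.96006900e-05  1.76843850e+00] [-0.71913423  0.13357257 -0.21663828] [ 0.03969358 -0.01542909 -0.01444161] 0.06376720538156587
```

View pics/g4.png

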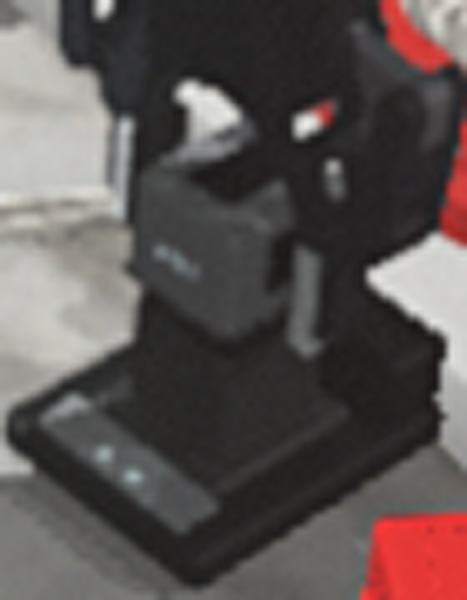

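The pack stands upright in the bay, with the fingers clear on both sides. Going up, shutting the fingers, then pressing on the top.

Request:
play_rows(
  deltas=[
    [0,0,10,0,0,0,66],
    [0,0,25,0,0,0,66],
    [0,0,40,0,0,0,66],
    [0,0,55,0,0,0,66],
    [0,0,68,0,0,0,66],
  ],
)

```text
clock: 12.07
tcp_pos: [0.4905, -0.1166, 0.132]
tcp_rot: [-1.572, 0.0, 1.768]
wrist_force: [0.4, -1.1, -0.0]
grip_width: 0.066
```

Request:
play_rows(
  deltas=[
    [0,0,0,0,0,0,30],
    [0,0,0,0,0,0,0],
    [0,0,0,0,0,0,0],
    [0,0,0,0,0,0,0],
    [0,0,0,0,0,0,0],
  ],
)

```text
clock: 12.48
tcp_pos: [0.4897, -0.1164, 0.1297]
tcp_rot: [-1.569, -0.0, 1.768]
wrist_force: [-0.6, -0.7, -0.4]
grip_width: 0.0053
```

Request:
play_rows(
  deltas=[
    [0,0,-4,0,0,0,0],
    [0,0,-8,0,0,0,0],
    [0,0,-12,0,0,0,0],
    [0,0,-16,0,0,0,0],
    [0,0,-20,0,0,0,0],
  ],
)

```text
clock: 12.9
tcp_pos: [0.49, -0.1164, 0.1097]
tcp_rot: [-1.57, -0.0, 1.768]
wrist_force: [-0.1, 0.6, -0.1]
grip_width: 0.0001
```

Run:
```python
from cell import readout
s=readout.state();print(s['clock'],s['tcp_pos'],s['tcp_rot'],s['wrist_force'],s['moment'],s['grip_width'])
```

```text
12.9 [ 0.49004723 -0.11642624  0.1097229 ] [-1.57018408e+00 -1.12193887e-04  1.76834490e+00] [-0.13130693  0.63702455 -0.08272845] [ 0.01340093  0.01379095 -0.00620741] 0.0001122832942087429
```

Request:
play_rows(
  deltas=[
    [0,0,-1.5,0,0,0,0],
    [0,0,-3,0,0,0,0],
    [0,0,-4.5,0,0,0,0],
    [0,0,-6,0,0,0,0],
    [0,0,-6,0,0,0,0],
  ],
)

```text
clock: 13.32
tcp_pos: [0.4908, -0.1166, 0.1048]
tcp_rot: [-1.572, 0.0, 1.768]
wrist_force: [-0.5, -1.0, 2.8]
grip_width: 0.0002
```

Request:
play_rows(
  deltas=[
    [0,0,-0.5,0,0,0,0],
    [0,0,-1,0,0,0,0],
    [0,0,-1.5,0,0,0,0],
    [0,0,-1.5,0,0,0,0],
  ],
)

```text
clock: 13.65
tcp_pos: [0.4913, -0.1167, 0.104]
tcp_rot: [-1.573, 0.001, 1.768]
wrist_force: [-2.2, -0.7, 8.3]
grip_width: 0.0003
```

Request:
play_rows(
  deltas=[
    [0,0,-0.5,0,0,0,0],
    [0,0,-1,0,0,0,0],
    [0,0,-1.5,0,0,0,0],
    [0,0,-1.5,0,0,0,0],
  ],
)

```text
clock: 13.98
tcp_pos: [0.4916, -0.1168, 0.1027]
tcp_rot: [-1.574, 0.001, 1.768]
wrist_force: [-2.3, 0.3, 11.4]
grip_width: -0.0001
```

Request:
play_rows(
  deltas=[
    [0,0,-0.4,0,0,0,0],
    [0,0,-0.8,0,0,0,0],
    [0,0,-1.2,0,0,0,0],
    [0,0,-1.2,0,0,0,0],
  ],
)

```text
clock: 14.32
tcp_pos: [0.4917, -0.1168, 0.1016]
tcp_rot: [-1.574, 0.001, 1.768]
wrist_force: [-1.2, 0.0, 10.7]
grip_width: 0.0001
```

Request:
play_rows(
  deltas=[
    [0,0,-0.4,0,0,0,0],
    [0,0,-0.8,0,0,0,0],
    [0,0,-1.2,0,0,0,0],
    [0,0,-1.2,0,0,0,0],
  ],
)

```text
clock: 14.65
tcp_pos: [0.4914, -0.1168, 0.1003]
tcp_rot: [-1.573, 0.001, 1.768]
wrist_force: [-2.3, -0.3, 13.1]
grip_width: -0.0001
```

Request:
play_rows(
  deltas=[
    [0,0,-0.4,0,0,0,0],
    [0,0,-0.7,0,0,0,0],
    [0,0,-0.7,0,0,0,0],
    [0,0,-0.7,0,0,0,0],
  ],
)

```text
clock: 14.98
tcp_pos: [0.4914, -0.1169, 0.0999]
tcp_rot: [-1.573, 0.0, 1.768]
wrist_force: [-3.8, 1.2, 15.8]
grip_width: -0.0002
```

Request:
play_rows(
  deltas=[
    [0,0,-0.4,0,0,0,0],
    [0,0,-0.7,0,0,0,0],
    [0,0,-0.7,0,0,0,0],
    [0,0,-0.7,0,0,0,0],
  ],
)

```text
clock: 15.32
tcp_pos: [0.4915, -0.1169, 0.0995]
tcp_rot: [-1.573, 0.0, 1.768]
wrist_force: [-3.9, 0.5, 17.9]
grip_width: 0.0002
```

Request:
play_rows(
  deltas=[
    [0,0,0.7,0,0,0,0],
    [0,0,1.4,0,0,0,0],
    [0,0,2.1,0,0,0,0],
    [0,0,2.1,0,0,0,0],
  ],
)

```text
clock: 15.65
tcp_pos: [0.4911, -0.1167, 0.1008]
tcp_rot: [-1.573, 0.0, 1.768]
wrist_force: [-1.7, -0.8, 9.7]
grip_width: 0.0002
```

Request:
play_rows(
  deltas=[
    [0,0,0.7,0,0,0,0],
    [0,0,1.4,0,0,0,0],
    [0,0,2.1,0,0,0,0],
    [0,0,2.1,0,0,0,0],
  ],
)

```text
clock: 15.98
tcp_pos: [0.4902, -0.1164, 0.1018]
tcp_rot: [-1.571, -0.0, 1.768]
wrist_force: [0.9, -0.2, 0.3]
grip_width: -0.0002
```

Contact was lost at z≈0.101, against 0.105 before the push, so the pack stays down. Backing well off to look.

Request:
play_rows(
  deltas=[
    [0,0,20,0,0,0,0],
    [0,0,50,0,0,0,0],
    [0,0,85,0,0,0,20],
    [0,20,120,0,0,0,40],
    [0,50,140,0,0,0,60],
  ],
)

```text
clock: 16.4
tcp_pos: [0.4912, -0.0691, 0.2453]
tcp_rot: [-1.575, 0.002, 1.762]
wrist_force: [1.8, 0.2, 0.0]
grip_width: 0.0361
```

Request:
play_rows(
  deltas=[
    [-10,35,0,0,0,0,60],
    [-20,70,0,0,0,0,60],
    [-30,105,0,0,0,0,60],
    [-40,140,0,0,0,0,60],
    [-40,175,0,0,0,0,60],
  ],
)

```text
clock: 16.82
tcp_pos: [0.4481, 0.1099, 0.2417]
tcp_rot: [-1.57, -0.0, 1.769]
wrist_force: [1.2, -0.8, -1.1]
grip_width: 0.0601
```

Request:
play_rows(
  deltas=[
    [0,35,0,0,0,0,60],
    [0,70,0,0,0,0,60],
    [0,105,0,0,0,0,60],
    [0,120,0,0,0,0,60],
    [0,120,0,0,0,0,60],
  ],
)

```text
clock: 17.23
tcp_pos: [0.4493, 0.2333, 0.2415]
tcp_rot: [-1.571, -0.001, 1.775]
wrist_force: [0.3, -0.1, 0.6]
grip_width: 0.0603
```

Run:
```python
from h import *
from cell import readout
a=eyes.get_image("scene");b=eyes.get_image("top");cv2.imwrite("pics/s5.png",a[...,::-1]);cv2.imwrite("pics/t5.png",b[...,::-1])
c=lambda im,x,y,w,h:cv2.resize(np.clip(im[y:y+h,x:x+w,::-1].astype(float)*1.5,0,255).astype('uint8'),(400,500),interpolation=cv2.INTER_CUBIC)
cv2.imwrite("pics/g5.png",np.hstack([c(a,280,235,64,80),c(b,297,168,44,55)]))
s=readout.state();print(s['clock'],s['tcp_pos'],s['wrist_force'])
```

```text
17.3333 [0.44997559 0.22851636 0.24134857] [-0.4264448  -0.75445066 -0.48617593]
```

View pics/g5.png

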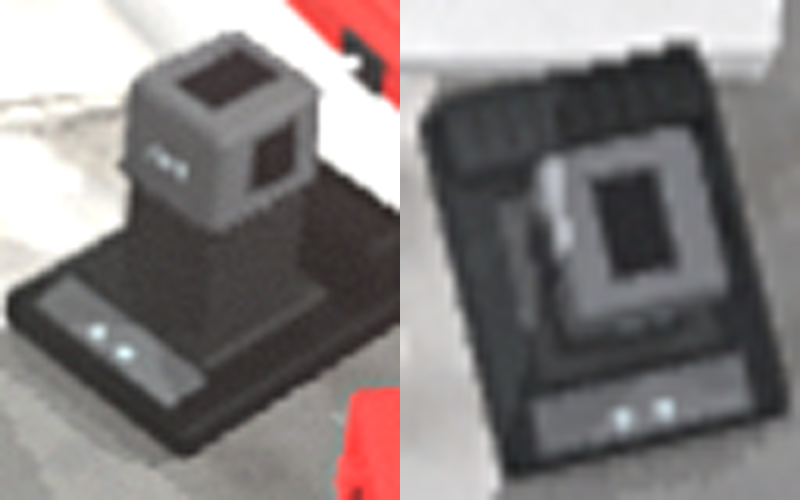

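The pack sits squarely on the bay, and both buttons show as dark blocks on its sides. Checking the label's height and the cap's level, and that nothing else moved.

Run:
```python
from h import *
a=cv2.imread("pics/s5.png");b=cv2.imread("pics/t5.png")
s=lambda u,v:np.array([280+(u+.5)/6.25-.5,235+(v+.5)/6.25-.5]);t=lambda u,v:np.array([297+(u-400+.5)/(400/44)-.5,168+(v+.5)/(500/55)-.5])
# label corners: (+x+y),(+x-y),(-x-y),(-x+y)
for p,q in zip(((230,50),(278,76),(222,110),(174,80)),((593,176),(662,165),(678,265),(612,277))):
    P,e=tri(s(*p),t(*q));print(P.round(4),round(e,4))
# right button centre, left/right button outline in the top view
print("right btn scene->top proj",)
for nm,o in(("out",.0255),("flush",.021)):
    r=np.radians(11.3);R=np.array([[np.cos(r),-np.sin(r)],[np.sin(r),np.cos(r)]])
    for sg in(1,-1):
        c=np.array([.4908,-.1167])+R@[0,sg*o]
        k=proj("top",[*c,.0915]);j=proj("scene",[*c,.0845])
        print(nm,sg,"top",((k-[297,168]+.5)*(400/44)-.5+[400,0]).round(),"scene",((j-[280,235]+.5)*6.25-.5).round())
for n in("scene","top"):
    o=cv2.imread(f"pics/{n}0.png");d=cv2.absdiff(o,cv2.imread(f"pics/{n}5.png")).max(2)
    for nm,P in(("cylA/B tweezers region",None),):
        reg=(slice(240,280),slice(215,262)) if n=="scene" else (slice(178,255),slice(255,296))
        print(n,"diff px",(d[reg]>60).sum())
```

```text
[ 0.5017 -0.1051  0.1004] 0.0056
[ 0.5052 -0.1236  0.1018] 0.003
[ 0.4806 -0.1278  0.1006] 0.0006
[ 0.4766 -0.11    0.1011] 0.002
right btn scene->top proj
out 1 top [536. 253.] scene [168.  81.]
out -1 top [726. 211.] scene [286. 164.]
flush 1 top [553. 249.] scene [178.  88.]
flush -1 top [710. 215.] scene [275. 156.][ WARN:0@0.627] global loadsave.cpp:275 findDecoder imread_('pics/scene5.png'): can't open/read file: check file path/integrity
Traceback (most recent call last):
cv2.error: OpenCV(4.12.0) /io/opencv/modules/core/src/arithm.cpp:1155: error: (-215:Assertion failed) src1.empty() == src2.empty() in function 'absdiff'
```

Run:
```python
from h import *
def blobs(im,x0,y0,w,h,gain):
    g=cv2.cvtColor(cv2.resize(im[y0:y0+h,x0:x0+w],None,fx=8,fy=8,interpolation=cv2.INTER_CUBIC),cv2.COLOR_BGR2GRAY)
    n,L,s,c=cv2.connectedComponentsWithStats(np.uint8(g<gain))
    return [((c[i]+.5)/8-.5+[x0,y0],s[i,4]/64) for i in range(1,n) if 20<s[i,4]/64<150 and s[i,0]>0 and s[i,1]>0 and s[i,0]+s[i,2]<8*w and s[i,1]+s[i,3]<8*h]
for f,win,c,yaw,zt in(("s0",(240,133,25,25),(.4899,.1445),1.8,.205),("s5",(300,240,32,33),(.4908,-.1167),11.3,.1008)):
    im=cv2.imread("pics/scene0.png" if f=="s0" else "pics/s5.png")
    for th in(45,55,65):print(f,th,[(p.round(2),round(a)) for p,a in blobs(im,*win,th)])
    r=np.radians(yaw);d=np.array([np.sin(r),-np.cos(r)])
    l=proj("scene",[*c,zt])
    for nm,o in(("out",.0255),("flush",.021)):print("  pred offset",nm,(proj("scene",[*(np.array(c)+d*o),zt-.016])-l).round(2),"label",l.round(2))
for n,m,reg in(("scene0","s5",(slice(240,280),slice(215,290))),("top0","t5",(slice(178,255),slice(255,296)))):
    d=cv2.absdiff(cv2.imread(f"pics/{n}.png"),cv2.imread(f"pics/{m}.png")).max(2);print(n,"changed px",(d[reg]>60).sum())
```

```text
s0 45 [(array([251.11, 139.57]), 24), (array([256.12, 150.52]), 49)]
s0 55 [(array([251.1 , 139.59]), 31), (array([256.18, 150.54]), 61)]
s0 65 [(array([251.08, 139.6 ]), 37), (array([256.17, 150.56]), 72)]
  pred offset out [ 5.94 11.8 ] label [251.62 139.47]
  pred offset flush [ 4.87 10.9 ] label [251.62 139.47]
s5 45 [(array([315.88, 247.22]), 60), (array([323.36, 259.78]), 42)]
s5 55 [(array([315.93, 247.18]), 74), (array([323.34, 259.74]), 52)]
s5 65 [(array([315.97, 247.14]), 86), (array([323.31, 259.76]), 64)]
  pred offset out [ 8.97 13.45] label [316.33 247.22]
  pred offset flush [ 7.26 12.25] label [316.33 247.22]
scene0 changed px 399
top0 changed px 264
```

Run:
```python
from h import *
A=cv2.imread("pics/scene0.png");B=cv2.imread("pics/s5.png");T0=cv2.imread("pics/top0.png");T=cv2.imread("pics/t5.png")
c=lambda im,x,y,w,h,g:cv2.resize(np.clip(im[y:y+h,x:x+w].astype(float)*g,0,255).astype('uint8'),(260,300),interpolation=cv2.INTER_CUBIC)
cv2.imwrite("pics/g6.png",np.vstack([np.hstack([c(A,238,131,26,30,1.5),c(B,299,238,32,37,2.2),c(T,308,178,35,40,2)]),np.hstack([c(A,215,235,82,50,1),c(B,215,235,82,50,1),c(T,255,175,52,80,1)])]))
```

```text
(no output)
```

View pics/g6.png

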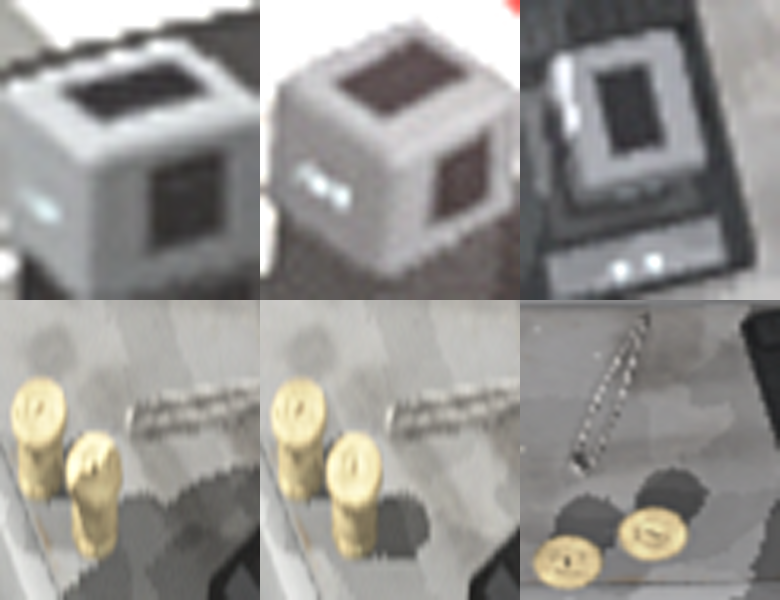

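Run:
```python
from h import *
def run(nm,c,yaw,zg):
    r=np.radians(yaw);R=np.array([[np.cos(r),-np.sin(r)],[np.sin(r),np.cos(r)]])
    q=lambda x,y,dz:proj("scene",[*(np.array(c)+R@[x,y]),zg+dz])
    L=q(0,0,.016)
    for o in(.0255,.021):
        pts=np.array([q(x,y,z) for x in(-.006,.006) for y in(-.021,-o) for z in(-.007,.007)])-L
        h=cv2.convexHull(np.float32(pts));print(nm,o,"min",pts.min(0).round(1),"max",pts.max(0).round(1),"area",round(cv2.contourArea(h),1),"centroid",np.array([cv2.moments(h)[k] for k in("m10","m01")])/cv2.moments(h)["m00"])
run("s0",(.4899,.1445),1.8,.189);run("s5",(.4908,-.1167),11.3,.0848)
for f,x0,y0,w,h,k in(("scene0",240,133,25,25,1),("s5",300,240,32,33,1)):
    g=cv2.cvtColor(cv2.resize(cv2.imread(f"pics/{f}.png")[y0:y0+h,x0:x0+w],None,fx=8,fy=8,interpolation=cv2.INTER_CUBIC),cv2.COLOR_BGR2GRAY)
    n,Lb,s,c=cv2.connectedComponentsWithStats(np.uint8(g<55));o=[i for i in range(1,n) if 1300<s[i,4]<9600]
    o=sorted(o,key=lambda i:c[i][1])
    for i in o: print(f,i,s[i]/8.,c[i]/8)
```

```text
s0 0.0255 min [2.3 7.3] max [ 8.5 15.4] area 42.2 centroid [ 5.40122168 11.34126616]
s0 0.021 min [2.3 7.3] max [ 7.4 14.5] area 29.9 centroid [ 4.86628226 10.89127946]
s5 0.0255 min [4.7 8. ] max [11.6 17.7] area 46.0 centroid [ 8.10976901 12.83879975]
s5 0.021 min [4.7 8. ] max [ 9.9 16.5] area 25.3 centroid [ 7.25528072 12.23730934]
scene0 7 [  5.5     4.75   12.125   4.75  249.875] [11.53926963  7.02670085]
scene0 8 [ 12.875  13.125   7.5     9.875 485.25 ] [16.61695003 17.97823287]
s5 1 [  8.875   3.     15.125   9.125 589.25 ] [16.36638205  7.61622295]
s5 2 [ 20.125  14.625   7.25   10.625 419.75 ] [23.77959351 20.18240024]
```

The cylinders and tweezers are unmoved. The pictures leave open whether the right button is fully out, so I'll feel it: open fingers beside the pack, then a light 1–1.5 mm nudge on each button, well short of releasing it.

Request:
play_rows(
  deltas=[
    [5,-40,0,0,0,0,66],
    [15,-80,0,0,0,0,66],
    [25,-120,0,0,0,0,66],
    [35,-160,0,0,0,0,66],
    [40,-200,0,0,0,0,66],
  ],
)

```text
clock: 17.75
tcp_pos: [0.4903, 0.0247, 0.242]
tcp_rot: [-1.571, 0.0, 1.766]
wrist_force: [1.0, -0.4, 0.3]
grip_width: 0.0657
```

Request:
play_rows(
  deltas=[
    [0,-40,0,0,0,0,66],
    [0,-80,0,0,0,0,66],
    [0,-115,0,0,0,0,66],
    [0,-135,0,0,0,0,66],
    [0,-145,0,0,0,0,66],
  ],
)

```text
clock: 18.17
tcp_pos: [0.4886, -0.1218, 0.2419]
tcp_rot: [-1.57, 0.001, 1.76]
wrist_force: [-0.0, -0.3, 0.6]
grip_width: 0.0661
```

Request:
play_rows(
  deltas=[
    [0,0,-30,0,0,0,66],
    [0,0,-60,0,0,0,66],
    [0,0,-80,0,0,0,66],
    [0,0,-90,0,0,0,66],
    [0,0,-90,0,0,0,66],
  ],
)

```text
clock: 18.58
tcp_pos: [0.4884, -0.116, 0.1498]
tcp_rot: [-1.566, -0.001, 1.768]
wrist_force: [-1.1, 0.7, 0.3]
grip_width: 0.0662
```

Run:
```python
from cell import readout
s=readout.state();print(s['clock'],s['tcp_pos'],s['tcp_rot'],s['wrist_force'],s['grip_width'])
```

```text
18.5833 [ 0.48839377 -0.11603879  0.14984606] [-1.56639357e+00 -1.22589712e-03  1.76831322e+00] [-1.11097958  0.65732984  0.34222955] 0.06621466107866672
```

Request:
play_rows(
  deltas=[
    [1,0,-25,0,0,0,66],
    [1,0,-50,0,0,0,66],
    [1,0,-75,0,0,0,66],
    [1,0,-90,0,0,0,66],
    [1,0,-90,0,0,0,66],
  ],
)

```text
clock: 19.0
tcp_pos: [0.4902, -0.1159, 0.0604]
tcp_rot: [-1.568, -0.001, 1.769]
wrist_force: [-1.0, 0.1, 0.7]
grip_width: 0.0658
```

Request:
play_rows(
  deltas=[
    [0,0,0,0,0,0,62],
    [0,0,0,0,0,0,60],
    [0,0,0,0,0,0,60],
    [0,0,0,0,0,0,60],
  ],
)

```text
clock: 19.33
tcp_pos: [0.4923, -0.1165, 0.0632]
tcp_rot: [-1.573, 0.001, 1.768]
wrist_force: [0.3, 0.4, 0.8]
grip_width: 0.0605
```

Request:
play_rows(
  deltas=[
    [-0.4,2,0,0,0,0,60],
    [-0.7,3.5,0,0,0,0,60],
    [-1,5,0,0,0,0,60],
    [-1,5,0,0,0,0,60],
    [-1,5,0,0,0,0,60],
  ],
)

```text
clock: 19.75
tcp_pos: [0.4906, -0.1117, 0.062]
tcp_rot: [-1.571, 0.001, 1.768]
wrist_force: [1.1, -1.8, 1.2]
grip_width: 0.0599
```

Request:
play_rows(
  deltas=[
    [0,0.4,0,0,0,0,60],
    [-0.1,0.8,0,0,0,0,60],
    [-0.1,0.8,0,0,0,0,60],
  ],
)

```text
clock: 20.0
tcp_pos: [0.4905, -0.1114, 0.062]
tcp_rot: [-1.571, 0.001, 1.768]
wrist_force: [-0.8, -4.3, 3.4]
grip_width: 0.0601
```

Request:
play_rows(
  deltas=[
    [0.3,-2,0,0,0,0,60],
    [0.7,-4,0,0,0,0,60],
    [1.2,-7,0,0,0,0,60],
    [1.8,-10,0,0,0,0,60],
    [1.8,-10,0,0,0,0,60],
  ],
)

```text
clock: 20.42
tcp_pos: [0.4919, -0.121, 0.0617]
tcp_rot: [-1.57, -0.0, 1.768]
wrist_force: [-0.3, 1.0, -0.3]
grip_width: 0.0602
```

Request:
play_rows(
  deltas=[
    [0,-0.5,0,0,0,0,60],
    [0.2,-1.5,0,0,0,0,60],
    [0.2,-1.5,0,0,0,0,60],
  ],
)

```text
clock: 20.67
tcp_pos: [0.4919, -0.1214, 0.0617]
tcp_rot: [-1.57, -0.001, 1.769]
wrist_force: [0.2, 2.5, 0.6]
grip_width: 0.0599
```

The fingers met the buttons at TCP y≈-0.1115 and -0.1212, so the pack is about 50.5 mm over both (51 with both out, 42 flush): both have sprung out. Backing off.

Request:
play_rows(
  deltas=[
    [-0.5,3,0,0,0,0,62],
    [-0.9,5.2,0,0,0,0,66],
    [-0.9,5.2,0,0,0,0,66],
    [-0.9,5.2,20,0,0,0,66],
    [-0.9,5.2,45,0,0,0,66],
  ],
)

```text
clock: 21.08
tcp_pos: [0.4897, -0.1167, 0.1058]
tcp_rot: [-1.567, -0.001, 1.769]
wrist_force: [0.8, -0.3, -0.2]
grip_width: 0.066
```

Request:
play_rows(
  deltas=[
    [0,0,30,0,0,0,66],
    [0,0,65,0,0,0,66],
    [0,0,100,0,0,0,66],
    [0,30,130,0,0,0,66],
    [0,65,130,0,0,0,66],
  ],
)

```text
clock: 21.5
tcp_pos: [0.4945, -0.0545, 0.2429]
tcp_rot: [-1.581, 0.002, 1.762]
wrist_force: [1.5, 0.5, -0.1]
grip_width: 0.0658
```

Request:
play_rows(
  deltas=[
    [-10,35,0,0,0,0,66],
    [-20,70,0,0,0,0,66],
    [-30,105,0,0,0,0,66],
    [-40,140,0,0,0,0,66],
    [-40,150,0,0,0,0,66],
  ],
)

```text
clock: 21.92
tcp_pos: [0.4492, 0.1035, 0.2368]
tcp_rot: [-1.57, -0.002, 1.775]
wrist_force: [-0.2, -0.3, 0.2]
grip_width: 0.0661
```

Request:
play_rows(
  deltas=[
    [0,35,0,0,0,0,66],
    [0,70,0,0,0,0,66],
    [0,100,0,0,0,0,66],
    [0,100,0,0,0,0,66],
    [0,100,0,0,0,0,66],
  ],
)

```text
clock: 22.33
tcp_pos: [0.4511, 0.1995, 0.2366]
tcp_rot: [-1.571, 0.0, 1.772]
wrist_force: [0.0, -1.0, -0.2]
grip_width: 0.0657
```

Run:
```python
from h import *
from cell import readout,order
a=eyes.get_image("scene")[...,::-1];b=eyes.get_image("top")[...,::-1]
for n,im,o,r in(("s",a,"s5",(slice(230,320),slice(285,345))),("t",b,"t5",(slice(170,230),slice(298,340)))):
    print(n,"changed vs before feeling",(cv2.absdiff(np.ascontiguousarray(im),cv2.imread(f"pics/{o}.png")).max(2)[r]>40).sum())
s=readout.state();print(s['clock'],s['tcp_pos'],s['wrist_force'])
```

```text
s changed vs before feeling 9
t changed vs before feeling 12
22.4333 [0.45136643 0.19692249 0.23657903] [ 0.04721808 -0.41481109  0.0382876 ]
```

The pack hasn't moved and the arm is clear. Handing in.

```bash
python3 -c "
from cell import order
print(order.sign_off())"
```

```text
the job is handed in; nothing more can be done
None
```

The battery pack is down in the charger and, as far as I can tell, latched, with both buttons back out and the arm clear. I handed the job in at about 22.5 s. I held both buttons flush (opening 42.0 mm) and drew the pack straight up with no reading over about 9 N. In the bay I lowered it gently, let go, and pressed its top with up to about 18 N.

**Last checks:**
- **Seated:** contact on the cap's top came at z≈0.105 m before the push. Afterwards it was gone at about 0.101 m, so the pack did not spring back. The label on top stands at about 0.101 m in the two camera views and is roughly level.
- **Buttons:** the pictures alone could not settle whether the right button was fully out. I nudged each button lightly with the open fingers, peaking at about 4 N; this measured about 50.5 mm over both (51 mm out, 42 mm flush).
- **Nothing else moved:** after that nudge, before-and-after images of the pack were almost unchanged. The cylinders and tweezers looked unmoved in the pictures taken after the push. A plain pixel comparison of that area did differ, which I put down to the arm's shadow.

**Disagreements:** the two camera views differed by 2 to 5 mm on some points, and the charger's yaw estimates ranged from 9° to 12°. The pack still went into the bay with under 4 N of side force.

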